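Unlock the curing-salt coffer

TASK

Unlock the curing-salt coffer for the shift without disturbing the small steel cup or the thermometer beside it. Lift the loose splash cover off the lock by its knob and put it down, not drop it, right way up on the worktop; then turn the dial, click by click, until its white pointer stands at the index bar and the bolt drops home. Pull the shackle straight up out of the hasp and finish while holding it, still and legs down, with its bow at least 15 cm above the coffer's lid, to show that the lock is open.

Things in the scene. Friction and masses are not known exactly. Their poses are not given: they have to be found in the camera images.
- coffer: Fixed grey sheet-steel box, 180 (x) by 200 (y), 220 over its side handles; flat lid top at 85. Origin: centre of its underside; front is -x (to the robot). On the lid: dial axis at x 0, y -36; a hasp strap, 28 wide and 3 thick, from the front edge back to x +35 at y +36, the shackle standing in it at x 0, y +36. The lock and its spring bolt are hidden in the lid. Place and yaw vary.
- cover: Loose steel splash cover over the lock, 90 (x) by 150 (y) over its foot flange, 55 high, open below, about 0.3 kg. Origin: centre of its underside; starts on the coffer's lid, axes parallel to the coffer's. Dial and shackle (46 tall) stand inside it: lift it 60 straight up before moving sideways. Free worktop right of the coffer (-y): about x 0.38 to 0.54 m, y -0.39 to -0.52 m.
- cover_knob (a point): Where to grip the cover's round black knob: on its upright axis, 78 above the cover's underside, 23 above its top plate. The knob is 32 in diameter, from 66 to 87 above the underside; the stem below it is 12.
- dial (a joint): Dial angle in rad, growing anticlockwise seen from above; 0: white pointer at the index bar. Starts 0.78 to 1.6 rad anticlockwise of the bar, so turn clockwise. It clicks into a notch every 0.39 rad (the last one before the bar is at about 0.45) and stays where left; a click takes about 0.15 N m. Stops at +-2.9. Only at 0 is the shackle free; elsewhere the bolt holds it fast.
- index_bar (a point): White raised index bar, 12 by 4, on the dark scale ring round the dial, on its front side (-x), 31 from the dial's axis. With the pointer here the spring bolt drops into the wheel's gate with a heavier click: it then holds the dial within about 0.05 rad of the bar, so the dial cannot be turned past it, and the shackle can be drawn.
- dial_grip (a point): Where to grip the dial: on its upright axis, 26 above the coffer's lid, 9 below the top of the black, round, knurled knob (37 in diameter, from 6 to 35 above the lid; below it a flange 47 in diameter). Any grip yaw will do; fingers opened to 92 clear the shackle all round.
- shackle: Loose U-shaped steel shackle: round rod 10 thick, bow upwards, 44 wide over the legs, 76 high, 0.14 kg. Origin: midway between the leg ends at the bottom; z up, x from leg to leg. It starts parallel to the coffer's axes, leg ends 30 below the top of the lid, both legs (x +-17) in close bores through strap and lid. After 30 of straight lift (35 with the strap) it is free.
- shackle_crown (a point): Centre of the 10 mm rod at the highest point of the shackle's bow: 71 above the shackle's origin, 41 above the coffer's lid while locked. Pinch the bow here across the rod, fingers closing along the shackle's y; the strap's top lies 38 below.
- portion_cup: Bystander: small steel cup, 56 in diameter, 50 high, standing left of the coffer, between it and the lever press. Origin: centre of its underside.
- jar_capper: Fixed furniture: white lever press, base 190 (x) by 170 (y), origin under its middle. Its head stands 210 to 470 above the worktop and reaches 80 forward (-x) of the origin; its lever with a red ball reaches 570 high. It stands left of the coffer: an arm that comes from its left must draw its hand back towards the base, or pass above it.
- thermometer: Bystander: white probe thermometer, 198 long, lying in front of the lever press, left of the coffer. Origin: centre of its underside.

How it is judged:
By the outcome, as a careful person would: the job done as asked, in the order asked, and still so for the second after the job is handed in, while the arm keeps its last pose, push and grip.
It also fails if it takes over 72 s, if anything falls off the work surface, if the arm or the gripper's body presses on something with over 40 N, if the wrist force passes 120 N, or if a joint passes its speed limit or range.

ROBOT

A 7-joint arm with a two-finger parallel gripper is mounted at the origin on the work surface; the furniture and walls round the work are solid. World frame = base frame: x ahead of the robot, y to its left, z up, the work surface at z = 0. Lengths are in m, angles in degrees, forces in N, time in s.
With the tool pointing down it reaches from about 0.4 to 0.85 m from the base axis. Payload 6.9 kg.
Tool frame: the origin (TCP) lies at the very end of the fingers, on their centre line; the grasp point (between the pads) lies 19 mm behind it (bot.hold_point_z is the distance from the TCP to the grasp point, in m); z points along the fingers, y is the direction in which the jaws open and shut (so a half turn about z gives the same grasp; the last joint's range is limited). The gripper opens to 85 mm and grips with 20 to 120 N. Pads are 22 mm wide; open, the fingers measure 114 mm over their backs; the gripper's body (76 mm by 85 mm) begins 54 mm behind the grasp point. The pads swing forward as they close: fully open they stand 13 mm farther back than shut.
Start: joints at [-58.356, 29.078, -13.613, 85.955, 7.202, 65.827, -8.869], TCP at [0.27, 0.564, 0.231] pointing down, gripper open.
Joint ranges: [-176.47, 176.47], [-13.61, 117.27], [-81.72, 77.17], [0.22, 143.17], [-87.28, 267.28], [10, 112.55], [-165.47, 165.47]. Speed limits (degrees/s): [136.94, 136.94, 180, 180, 180, 180, 180].

INTERFACE

Orientations are given as a 3x3 rotation matrix whose columns are the frame's x, y, z axes.
In Python, from plant import bot gives the robot as it stands.
- The arm moves only by the tool drive_tool, never from a script. Its argument "steps" is a list of rows, each an object of numbers: "dx", "dy", "dz": the shift along the tool's x, y, z in mm; "rx", "ry", "rz": the turn, a rotation vector about the tool's x, y, z in degrees; "grip": the finger opening in mm, from 0 to 85.4. In form: [{"dx": .., "dy": .., "dz": .., "rx": .., "ry": .., "rz": .., "grip": ..}, ...]. A call has 1 to 10 rows; each row shifts and turns the pose as measured when the row begins, along the tool's axes as they then stand; what a row does not reach is not made up. A row lasts 1/8 s, in which the tool goes at most 62.5 mm and 10.7 degrees, less where a joint would pass 70% of its speed; a pose out of reach is approached as far as the arm can. A call with a gripper value outside its range is refused whole. The fingers move at their own pace and stop on an object; "force" is the grip in N (left out, the last holds). Time passes only in rows, so rows that do not move let the fingers close. It gives the time, the measured TCP pose, the force and the opening at its end, in the units of the state.
- bot.get_state(): the state, without advancing time (a new reading comes with each control period).
- bot.snapshot(name): name is "scene" or "top" or "wrist"; returns a dict with "img" (480x640x3 uint8, red, green, blue), "depth" (480x640 float32, m along the optical axis (not along the pixel's ray), 0 where there is no reading), "fx", "fy", "cx", "cy" (pixels), "extrinsics" (4x4, takes a point from world to camera coordinates); the wrist camera has in their place "T_tool_cam" (4x4, takes a point from camera to tool coordinates, whose origin is the TCP and whose axes are the flange's). Camera axes: x right, y up, looking along -z (the intrinsics and any distortion apply to the point x, -y, -z); pixel columns grow to the right and rows downward; lengths in m; the calibration is good to about 2 mm. A picture is of the moment at which its call begins: read the wrist's pose just before it.
- bot.job_done(): hands the job in, once; it reports no verdict.
Trained networks look in a picture, given as the dict that the camera call returned (one of the last four; its "shot" number tells which), for a name from the list of things; names that differ only in an ending like _2 or _b are one class to them, and where a whole thing is asked for, a point or a joint stands for the part that bears it (a point fixed in the world has none). Each returns a list of dicts, best first, with "conf" (0 to 1); they miss things now and then, are a little off and sometimes report something else, mostly with a low value. They report only what shows in the picture. A call takes as long as a camera call.
- bot.find_in(picture, name): "xy" ([column, row] in pixels, amid what is visible of it).
The state is a dict: "t": time; "joints": joint angles; "qvel": joint speeds; "joint_torque": joint torques, N m; "tcp_pos": TCP position; "tool_rot": TCP orientation; "ft_force": force on the tool from outside, world axes, zero at the start; "moment": the same for the moment, N m; "width": finger opening in m.
Only numpy, scipy, OpenCV 4.12 (cv2) and the standard library are available. Lean on these libraries where they do the work, as an engineer would, in place of code of your own. Each camera call takes 0.05 s, during which the arm holds its last target. There are 200 camera calls.

## Working session

There is one attempt and no reset: what is moved stays moved. The work goes in short steps, Python scripts to look and compute and a tool call to move; the robot and the scene stay as the last step left them, time stands still between calls to the robot, and variables do not carry over. Pictures are saved under pics/ and viewed, about 8 in all and at most 12, crops included, and the job is handed in when it is done.

Besides the shell and the picture viewer there is one more tool, called after "Call:" by a JSON object that holds its "op" and its "data". drive_tool: Moves the arm, as the interface text tells. Its arguments: {"type":"object","properties":{"steps":{"type":"array"},"force":{"type":"number"}},"required":["steps"]}

```bash
ls; mkdir -p pics; cat > h.py <<'E'
import numpy as np, cv2
from plant import bot
def px2w(s,u,v,st=None,d=None):
    u=float(u);v=float(v)
    if d is None:
        a=s["depth"][int(v)-2:int(v)+3,int(u)-2:int(u)+3]; d=np.median(a[a>0])
    p=np.array([(u-s["cx"])/s["fx"]*d,-(v-s["cy"])/s["fy"]*d,-d,1])
    return (np.linalg.inv(s["extrinsics"])@p)[:3]if"extrinsics" in s else (T(st)@s["T_tool_cam"]@p)[:3]
def T(st):
    M=np.eye(4);M[:3,:3]=st["tool_rot"];M[:3,3]=st["tcp_pos"];return M
def cloud(s,st=None):
    d=s["depth"];v,u=np.mgrid[:480,:640]
    P=np.stack([(u-s["cx"])/s["fx"]*d,-(v-s["cy"])/s["fy"]*d,-d,np.ones_like(d)],-1)
    M=np.linalg.inv(s["extrinsics"]) if "extrinsics" in s else T(st)@s["T_tool_cam"]
    W=(P@M.T)[...,:3]; W[d==0]=np.nan; return W
def save(s,n): cv2.imwrite("pics/"+n,s["img"][...,::-1])
E
python3 - <<'E'
from h import *
np.set_printoptions(precision=4,suppress=True)
st=bot.get_state();print(st)
for n in("top","scene"):
    s=bot.snapshot(n);save(s,n+"0.png")
    print(n,[k for k in s if k not in("img","depth")],s["extrinsics"])
    for o in("coffer","cover","cover_knob","portion_cup","thermometer","jar_capper"):
        for r in bot.find_in(s,o)[:1]:
            try:print(o,r,px2w(s,*r["xy"]))
            except Exception as e:print(o,r,e)
i=[cv2.imread(f"pics/{n}0.png") for n in("top","scene")]
cv2.imwrite("pics/a.png",cv2.resize(np.vstack(i),(600,900))[:900])
E
```

```text
pics
{'t': 0.0, 'joints': array([-58.3537,  29.1256, -13.6083,  86.0087,   7.202 ,  65.8274,
        -8.8694]), 'qvel': array([ 0.0129, -0.0047, -0.0358,  0.0286, -0.0315, -0.0693, -0.0365]), 'joint_torque': array([  0.0009, -62.0589,  -2.186 , -24.9655,   0.0128,   0.0123,
        -0.    ]), 'tcp_pos': array([0.2699, 0.5631, 0.2304]), 'tool_rot': array([[-0.9018,  0.4321, -0.0007],
       [ 0.4321,  0.9018, -0.0016],
       [-0.    , -0.0018, -1.    ]]), 'ft_force': array([0.2195, 0.4208, 0.3242]), 'moment': array([ 0.0163, -0.0109,  0.0119]), 'width': 0.08510985039346974}
top ['fx', 'fy', 'cx', 'cy', 'extrinsics', 'shot'] [[-0.011  -0.9999  0.008  -0.0299]
 [ 0.9984 -0.0105  0.056  -0.4306]
 [-0.0559  0.0086  0.9984 -1.2074]
 [ 0.      0.      0.      1.    ]]
coffer {'xy': [389.8, 249.1], 'conf': 0.62} [ 0.4086 -0.171   0.0894]
cover {'xy': [398.0, 224.6], 'conf': 0.82} [ 0.4501 -0.1766  0.1685]
cover_knob {'xy': [399.7, 227.3], 'conf': 0.92} [ 0.4451 -0.1797  0.1682]
portion_cup {'xy': [304.3, 201.1], 'conf': 0.62} [ 0.5159 -0.0026  0.0023]
thermometer {'xy': [209.8, 327.8], 'conf': 0.72} [0.2526 0.1951 0.0154]
jar_capper {'xy': [390.3, 251.3], 'conf': 0.52} [ 0.4043 -0.1721  0.0877]
scene ['fx', 'fy', 'cx', 'cy', 'extrinsics', 'shot'] [[ 0.822  -0.5692 -0.016  -0.3602]
 [ 0.2378  0.3176  0.9179 -0.2112]
 [-0.5174 -0.7584  0.3965 -0.7009]
 [ 0.      0.      0.      1.    ]]
coffer {'xy': [410.1, 343.0], 'conf': 0.94} [ 0.3808 -0.2664  0.0855]
cover {'xy': [419.6, 289.5], 'conf': 0.92} [ 0.4199 -0.2389  0.1393]
cover_knob {'xy': [415.4, 290.2], 'conf': 0.74} [ 0.4165 -0.2346  0.1374]
portion_cup {'xy': [354.8, 270.8], 'conf': 0.77} [0.5069 0.0176 0.0397]
thermometer {'xy': [192.8, 284.9], 'conf': 0.93} [0.2539 0.1916 0.0153]
```

View pics/top0.png

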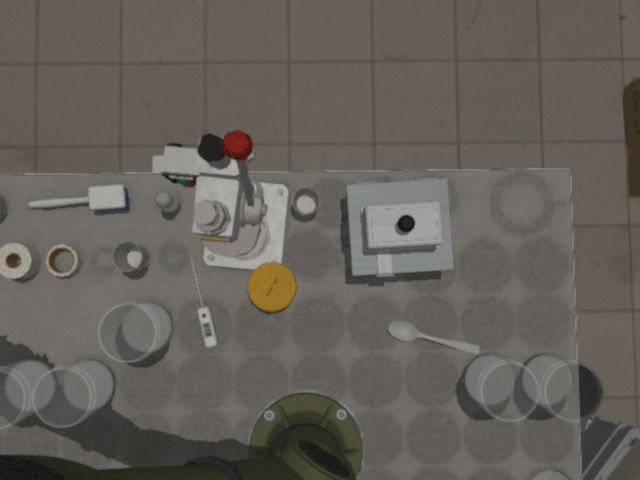

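View pics/scene0.png

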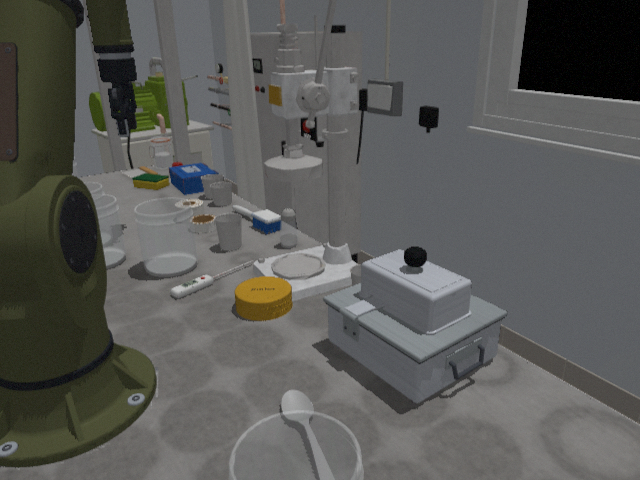

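```bash
python3 - <<'E'
from h import *
np.set_printoptions(precision=4,suppress=True)
for n in("top","scene"):
    s=bot.snapshot(n);W=cloud(s)
    box=(abs(W[...,0]-.42)<.17)&(abs(W[...,1]+.19)<.2)
    for z0,z1,nm in((.080,.095,"lid"),(.133,.148,"covtop"),(.16,.18,"knob")):
        m=box&(W[...,2]>z0)&(W[...,2]<z1)
        if m.sum()<10: print(n,nm,m.sum());continue
        p=W[m][:,:2]; r=cv2.minAreaRect((p*1000).astype(np.float32))
        print(n,nm,m.sum(),np.median(W[m][:,2]),"rect",r,"mean",p.mean(0))
    m=(W[...,0]>.36)&(W[...,0]<.62)&(abs(W[...,1])<.07)&(W[...,2]>.03)&(W[...,2]<.07)
    print("cup",m.sum(),W[m].min(0) if m.any() else 0,W[m].max(0) if m.any() else 0)
E
```

```text
top lid 5920 0.08521253091799841 rect ((451.7590637207031, -191.416748046875), (192.798828125, 202.51646423339844), 2.8626768589019775) mean [ 0.4499 -0.1868]
top covtop 3103 0.1406111843838027 rect ((452.24359130859375, -191.16793823242188), (84.00332641601562, 144.728515625), 3.0123531818389893) mean [ 0.4516 -0.19  ]
top knob 238 0.1715393572600179 rect ((452.1960144042969, -191.19761657714844), (30.038267135620117, 30.970626831054688), 17.904138565063477) mean [ 0.4517 -0.1902]
cup 385 [ 0.36   -0.0314  0.0301] [0.5376 0.0687 0.0545]
scene lid 5375 0.08548246160489897 rect ((452.4364013671875, -192.483642578125), (192.0050048828125, 204.50857543945312), 3.148955821990967) mean [ 0.419  -0.2275]
scene covtop 2746 0.1411185244032162 rect ((452.0549621582031, -193.7386474609375), (82.57710266113281, 143.25062561035156), 2.665856122970581) mean [ 0.4437 -0.2071]
scene knob 309 0.1695464113198959 rect ((451.7228088378906, -194.9395294189453), (26.723590850830078, 29.19662094116211), 73.864013671875) mean [ 0.4484 -0.1978]
cup 360 [ 0.3601 -0.0222  0.0304] [0.5224 0.0699 0.0518]
```

Views show the coffer at right with the cover and black knob (top image about 405,224), the strap at (385,262), the cup at (304,203), the thermometer at (205,310) and the press at (240,225). Coffer and cover centre is about (0.452, -0.191), yaw about 2.9°. Next I check the press envelope and the knob for the approach.

```bash
python3 - <<'E'
from h import *
np.set_printoptions(precision=3,suppress=True)
s=bot.snapshot("top");W=cloud(s)
for z0,z1 in((.015,.05),(.2,.3),(.3,.4),(.4,.5),(.5,.62)):
    m=(W[...,0]>.25)&(W[...,0]<.75)&(W[...,1]>.0)&(W[...,1]<.3)&(W[...,2]>z0)&(W[...,2]<z1)
    if m.any(): print(z0,z1,m.sum(),np.percentile(W[m],[1,50,99],axis=0))
w=bot.snapshot("wrist");print(w["T_tool_cam"])
E
```

```text
0.015 0.05 5135 [[0.257 0.016 0.016]
 [0.389 0.074 0.029]
 [0.548 0.284 0.047]]
0.2 0.3 1070 [[0.394 0.072 0.218]
 [0.414 0.108 0.24 ]
 [0.515 0.207 0.295]]
0.3 0.4 4480 [[0.413 0.053 0.321]
 [0.491 0.117 0.377]
 [0.557 0.207 0.398]]
0.4 0.5 1961 [[0.421 0.064 0.401]
 [0.467 0.112 0.463]
 [0.546 0.137 0.493]]
0.5 0.62 830 [[0.493 0.049 0.502]
 [0.507 0.064 0.572]
 [0.526 0.081 0.578]]
[[ 0.     0.949  0.315  0.082]
 [ 1.    -0.     0.     0.001]
 [ 0.     0.315 -0.949 -0.143]
 [ 0.     0.     0.     1.   ]]
```

Call:
{"op": "drive_tool", "data": {"steps": [{"dz": -55,"grip": 85},{"dz": -60},{"dz": -60},{"dz": -60},{"dz": -60},{"dz": -40}], "force": 40}}

```text
invalid input
```

Call:
{"op": "drive_tool", "data": {"steps": [{"dx": 0,"dy": 0,"dz": -55,"rx": 0,"ry": 0,"rz": 0,"grip": 85},{"dx": 0,"dy": 0,"dz": -60,"rx": 0,"ry": 0,"rz": 0,"grip": 85},{"dx": 0,"dy": 0,"dz": -60,"rx": 0,"ry": 0,"rz": 0,"grip": 85},{"dx": 0,"dy": 0,"dz": -60,"rx": 0,"ry": 0,"rz": 0,"grip": 85},{"dx": 0,"dy": 0,"dz": -60,"rx": 0,"ry": 0,"rz": 0,"grip": 85}], "force": 40}}

```text
t: 1.52
tcp_pos: [0.2699, 0.5618, 0.5301]
tool_rot: [[-0.902, 0.432, -0.004], [0.432, 0.902, -0.009], [-0.0, -0.01, -1.0]]
ft_force: [1.3, 2.1, 0.1]
width: 0.0851
```

```bash
cat >> h.py <<'E'
from scipy.spatial.transform import Rotation as Ro
def plan(wps,st=None):
    "wps: list of (x,y,z,yaw_of_tool_y_deg or None,nrows); tool down; prints rows"
    st=st or bot.get_state(); p=np.array(st["tcp_pos"]);R=np.array(st["tool_rot"])
    for x,y,z,yaw,n in wps:
        p1=np.array([x,y,z]); a=np.radians(yaw); yy=np.array([np.cos(a),np.sin(a),0]);zz=np.array([0,0,-1.])
        R1=np.stack([np.cross(yy,zz),yy,zz],1); rv=Ro.from_matrix(R.T@R1).as_rotvec()
        for k in range(n):
            Ra=R@Ro.from_rotvec(rv*k/n).as_matrix(); d=Ra.T@((p1-p)/n)*1000; r=np.degrees(rv/n)
            print("d %.1f %.1f %.1f  r %.2f %.2f %.2f"%(*d,*r))
        p,R=p1,R1
E
python3 - <<'E'
from h import *
print(bot.get_state()["joints"])
plan([(.34,.15,.58,0,8),(.34,-.15,.5,-50,6),(.452,-.191,.30,-87,5)])
E
```

```text
[-61.26512819  27.84155789 -13.0836465   41.76647316   6.43814652
 111.43747418  -6.1772694 ]
d -30.1 -42.7 -5.8  r -0.06 0.04 8.05
d -35.8 -38.1 -5.9  r -0.06 0.04 8.05
d -40.8 -32.7 -6.0  r -0.06 0.04 8.05
d -45.0 -26.6 -6.0  r -0.06 0.04 8.05
d -48.2 -20.0 -6.1  r -0.06 0.04 8.05
d -50.6 -13.1 -6.1  r -0.06 0.04 8.05
d -51.9 -5.9 -6.2  r -0.06 0.04 8.05
d -52.2 1.5 -6.2  r -0.06 0.04 8.05
d -50.0 0.0 13.3  r 0.00 0.00 8.33
d -49.5 7.2 13.3  r 0.00 0.00 8.33
d -47.9 14.3 13.3  r 0.00 0.00 8.33
d -45.3 21.1 13.3  r 0.00 0.00 8.33
d -41.8 27.5 13.3  r 0.00 0.00 8.33
d -37.4 33.2 13.3  r 0.00 0.00 8.33
d 11.9 20.7 40.0  r 0.00 0.00 7.40
d 14.5 19.0 40.0  r 0.00 0.00 7.40
d 16.8 17.0 40.0  r 0.00 0.00 7.40
d 18.8 14.7 40.0  r 0.00 0.00 7.40
d 20.6 12.1 40.0  r 0.00 0.00 7.40
```

```bash
python3 - <<'E'
from h import *
plan([(.33,.15,.53,10,9),(.345,-.12,.50,-50,6),(.40,-.19,.30,-87,5)])
E
```

```text
d -25.8 -38.4 0.4  r -0.06 0.03 6.04
d -29.7 -35.5 0.3  r -0.06 0.03 6.04
d -33.3 -32.1 0.3  r -0.06 0.03 6.04
d -36.5 -28.4 0.2  r -0.06 0.03 6.04
d -39.3 -24.5 0.2  r -0.06 0.03 6.04
d -41.6 -20.2 0.1  r -0.06 0.03 6.04
d -43.5 -15.7 0.1  r -0.06 0.03 6.04
d -44.9 -11.0 0.1  r -0.06 0.03 6.04
d -45.8 -6.2 0.0  r -0.06 0.03 6.04
d -44.8 -5.4 5.0  r 0.00 0.00 10.00
d -45.0 2.5 5.0  r 0.00 0.00 10.00
d -43.9 10.3 5.0  r 0.00 0.00 10.00
d -41.4 17.7 5.0  r 0.00 0.00 10.00
d -37.7 24.7 5.0  r 0.00 0.00 10.00
d -32.9 30.8 5.0  r 0.00 0.00 10.00
d -0.6 17.8 40.0  r 0.00 0.00 7.40
d 1.7 17.7 40.0  r 0.00 0.00 7.40
d 4.0 17.4 40.0  r 0.00 0.00 7.40
d 6.2 16.7 40.0  r 0.00 0.00 7.40
d 8.3 15.8 40.0  r 0.00 0.00 7.40
```

Call:
{"op": "drive_tool", "data": {"steps": [{"dx": -26,"dy": -38,"dz": 0,"rx": 0,"ry": 0,"rz": 6,"grip": 85},{"dx": -30,"dy": -35,"dz": 0,"rx": 0,"ry": 0,"rz": 6,"grip": 85},{"dx": -33,"dy": -32,"dz": 0,"rx": 0,"ry": 0,"rz": 6,"grip": 85},{"dx": -36,"dy": -28,"dz": 0,"rx": 0,"ry": 0,"rz": 6,"grip": 85},{"dx": -39,"dy": -25,"dz": 0,"rx": 0,"ry": 0,"rz": 6,"grip": 85},{"dx": -42,"dy": -20,"dz": 0,"rx": 0,"ry": 0,"rz": 6,"grip": 85},{"dx": -43,"dy": -16,"dz": 0,"rx": 0,"ry": 0,"rz": 6,"grip": 85}]}}

```text
t: 2.4
tcp_pos: [0.3164, 0.2398, 0.5344]
tool_rot: [[-0.363, 0.932, 0.001], [0.932, 0.363, 0.008], [0.007, 0.004, -1.0]]
ft_force: [1.2, 0.1, 1.0]
width: 0.0849
```

Call:
{"op": "drive_tool", "data": {"steps": [{"dx": -44,"dy": -14,"dz": 0,"rx": 0,"ry": 0,"rz": 6,"grip": 85},{"dx": -45,"dy": -9,"dz": 0,"rx": 0,"ry": 0,"rz": 6,"grip": 85},{"dx": -45,"dy": -4,"dz": 0,"rx": 0,"ry": 0,"rz": 10,"grip": 85},{"dx": -45,"dy": 3,"dz": 0,"rx": 0,"ry": 0,"rz": 10,"grip": 85},{"dx": -44,"dy": 10,"dz": 0,"rx": 0,"ry": 0,"rz": 10,"grip": 85},{"dx": -41,"dy": 18,"dz": 5,"rx": 0,"ry": 0,"rz": 10,"grip": 85},{"dx": -38,"dy": 25,"dz": 5,"rx": 0,"ry": 0,"rz": 10,"grip": 85},{"dx": -33,"dy": 31,"dz": 5,"rx": 0,"ry": 0,"rz": 10,"grip": 85}]}}

```text
t: 3.4
tcp_pos: [0.3276, -0.1358, 0.5173]
tool_rot: [[0.8, 0.6, 0.009], [0.6, -0.8, 0.012], [0.014, -0.004, -1.0]]
ft_force: [0.5, 0.7, 0.4]
width: 0.0852
```

```bash
python3 - <<'E'
from h import *
print(bot.get_state()["joints"])
plan([(.40,-.19,.28,-87,6)])
E
```

```text
[-12.63474814  -3.37902687  29.20099883  84.50147782   0.87395848
  98.15009406 -36.44950725]
d 3.7 14.6 39.5  r -0.08 -0.12 5.65
d 5.2 14.1 39.6  r -0.08 -0.12 5.65
d 6.6 13.5 39.6  r -0.08 -0.12 5.65
d 8.0 12.7 39.6  r -0.08 -0.12 5.65
d 9.3 11.8 39.6  r -0.08 -0.12 5.65
d 10.5 10.8 39.6  r -0.08 -0.12 5.65
```

Call:
{"op": "drive_tool", "data": {"steps": [{"dx": 4,"dy": 15,"dz": 40,"rx": 0,"ry": 0,"rz": 5.6,"grip": 85},{"dx": 5,"dy": 14,"dz": 40,"rx": 0,"ry": 0,"rz": 5.6,"grip": 85},{"dx": 7,"dy": 14,"dz": 40,"rx": 0,"ry": 0,"rz": 5.6,"grip": 85},{"dx": 8,"dy": 13,"dz": 40,"rx": 0,"ry": 0,"rz": 5.6,"grip": 85},{"dx": 9,"dy": 12,"dz": 40,"rx": 0,"ry": 0,"rz": 5.6,"grip": 85},{"dx": 10,"dy": 11,"dz": 40,"rx": 0,"ry": 0,"rz": 5.6,"grip": 85}]}}

```text
t: 4.15
tcp_pos: [0.4031, -0.1968, 0.2745]
tool_rot: [[0.999, 0.03, 0.021], [0.03, -1.0, 0.01], [0.021, -0.009, -1.0]]
ft_force: [0.6, 0.6, 0.2]
width: 0.0854
```

```bash
python3 - <<'E'
from h import *
np.set_printoptions(precision=4,suppress=True)
for n in("wrist","top"):
    st=bot.get_state(); s=bot.snapshot(n);save(s,n+"1.png");W=cloud(s,st)
    if n=="wrist":print(st["joints"],st["tcp_pos"])
    box=(abs(W[...,0]-.45)<.17)&(abs(W[...,1]+.19)<.2)
    for z0,z1,nm in((.080,.095,"lid"),(.133,.148,"covtop"),(.16,.18,"knob")):
        m=box&(W[...,2]>z0)&(W[...,2]<z1)
        if m.sum()<10: print(n,nm,m.sum());continue
        p=W[m][:,:2]; r=cv2.minAreaRect((p*1000).astype(np.float32))
        print(n,nm,m.sum(),np.median(W[m][:,2]),"rect",r)
plan([(.452,-.191,.20,-87,3)])
E
```

```text
[ -4.813   12.4105  35.617  107.7123  -9.4209  61.718  -53.7321] [ 0.4031 -0.1968  0.2745]
wrist lid 25006 0.08493851306989653 rect ((453.12432861328125, -191.16299438476562), (192.4089813232422, 202.5998077392578), 2.862304925918579)
wrist covtop 18188 0.1408314468899301 rect ((453.5355529785156, -191.2655029296875), (84.06015014648438, 143.8506317138672), 2.941676616668701)
wrist knob 1594 0.1720677085149756 rect ((453.83319091796875, -190.89767456054688), (31.000579833984375, 30.867904663085938), 3.6168737411499023)
top lid 4218 0.08521012354960744 rect ((451.7350158691406, -191.20257568359375), (192.41587829589844, 202.68727111816406), 3.085703134536743)
top covtop 2106 0.1407714055753223 rect ((452.7935791015625, -191.29656982421875), (83.35548400878906, 144.9181671142578), 3.634528636932373)
top knob 242 0.1712436479814774 rect ((452.0255126953125, -190.66049194335938), (31.155296325683594, 30.29618263244629), 38.50745391845703)
d 16.5 -0.8 24.4  r -0.21 -0.27 -0.41
d 16.6 -0.8 24.3  r -0.21 -0.27 -0.41
d 16.7 -0.8 24.2  r -0.21 -0.27 -0.41
```

Call:
{"op": "drive_tool", "data": {"steps": [{"dx": 17,"dy": -1,"dz": 24,"rx": -0.2,"ry": -0.3,"rz": 0,"grip": 85},{"dx": 17,"dy": -1,"dz": 24,"rx": -0.2,"ry": -0.3,"rz": 0,"grip": 85},{"dx": 17,"dy": -1,"dz": 24,"rx": -0.2,"ry": -0.3,"rz": 0,"grip": 85},{"dx": 0,"dy": 0,"dz": 0,"rx": 0,"ry": 0,"rz": 0,"grip": 85}]}}

```text
t: 4.75
tcp_pos: [0.4558, -0.1904, 0.205]
tool_rot: [[0.999, 0.04, 0.004], [0.04, -0.999, 0.0], [0.004, 0.0, -1.0]]
ft_force: [-0.2, 0.7, 0.9]
width: 0.085
```

```bash
python3 - <<'E'
from h import *
plan([(.453,-.191,.175,-87,1),(.453,-.191,.147,-87,2)])
E
```

```text
d -3.0 0.5 29.9  r 0.00 -0.20 -0.70
d 0.0 0.0 14.0  r 0.00 0.00 0.00
d 0.0 0.0 14.0  r 0.00 0.00 0.00
```

Call:
{"op": "drive_tool", "data": {"steps": [{"dx": -2.5,"dy": 0.5,"dz": 28,"rx": 0,"ry": -0.2,"rz": 0,"grip": 85},{"dx": 0,"dy": 0,"dz": 14,"rx": 0,"ry": 0,"rz": 0,"grip": 85},{"dx": 0,"dy": 0,"dz": 14,"rx": 0,"ry": 0,"rz": 0,"grip": 85},{"dx": 0,"dy": 0,"dz": 0,"rx": 0,"ry": 0,"rz": 0,"grip": 85}]}}

```text
t: 5.25
tcp_pos: [0.4543, -0.1923, 0.1535]
tool_rot: [[0.999, 0.043, 0.008], [0.043, -0.999, -0.001], [0.007, 0.001, -1.0]]
ft_force: [0.9, -0.4, 0.2]
width: 0.085
```

Call:
{"op": "drive_tool", "data": {"steps": [{"dx": 0,"dy": 0,"dz": 0,"rx": 0,"ry": 0,"rz": 0,"grip": 20},{"dx": 0,"dy": 0,"dz": 0,"rx": 0,"ry": 0,"rz": 0,"grip": 20},{"dx": 0,"dy": 0,"dz": 0,"rx": 0,"ry": 0,"rz": 0,"grip": 20},{"dx": 0,"dy": 0,"dz": 0,"rx": 0,"ry": 0,"rz": 0,"grip": 20},{"dx": 0,"dy": 0,"dz": 0,"rx": 0,"ry": 0,"rz": 0,"grip": 20},{"dx": 0,"dy": 0,"dz": 0,"rx": 0,"ry": 0,"rz": 0,"grip": 20}], "force": 50}}

```text
t: 6.0
tcp_pos: [0.455, -0.1927, 0.1554]
tool_rot: [[0.999, 0.042, 0.01], [0.042, -0.999, -0.001], [0.01, 0.002, -1.0]]
ft_force: [-0.3, -0.1, 0.5]
width: 0.0301
```

Call:
{"op": "drive_tool", "data": {"steps": [{"dx": 0,"dy": 0,"dz": 0,"rx": 0,"ry": 0,"rz": 0,"grip": 60},{"dx": -1,"dy": -1,"dz": 3,"rx": 0,"ry": -0.3,"rz": 0,"grip": 60},{"dx": -1,"dy": -0.5,"dz": 6,"rx": 0,"ry": -0.3,"rz": 0,"grip": 60},{"dx": 0,"dy": 0,"dz": 2,"rx": 0,"ry": 0,"rz": 0,"grip": 60},{"dx": 0,"dy": 0,"dz": 2,"rx": 0,"ry": 0,"rz": 0,"grip": 60}]}}

```text
t: 6.62
tcp_pos: [0.453, -0.1911, 0.1413]
tool_rot: [[0.999, 0.043, -0.001], [0.043, -0.999, -0.002], [-0.001, 0.002, -1.0]]
ft_force: [-0.3, 0.2, 0.8]
width: 0.0601
```

Call:
{"op": "drive_tool", "data": {"steps": [{"dx": 0,"dy": 0,"dz": -4,"rx": 0,"ry": 0,"rz": 0,"grip": 60},{"dx": 0,"dy": 0,"dz": 0,"rx": 0,"ry": 0,"rz": 0,"grip": 20},{"dx": 0,"dy": 0,"dz": 0,"rx": 0,"ry": 0,"rz": 0,"grip": 20},{"dx": 0,"dy": 0,"dz": 0,"rx": 0,"ry": 0,"rz": 0,"grip": 20},{"dx": 0,"dy": 0,"dz": 0,"rx": 0,"ry": 0,"rz": 0,"grip": 20}], "force": 50}}

```text
t: 7.25
tcp_pos: [0.4531, -0.1915, 0.1458]
tool_rot: [[0.999, 0.043, -0.001], [0.043, -0.999, -0.002], [-0.001, 0.002, -1.0]]
ft_force: [0.9, -0.4, -0.2]
width: 0.0307
```

Call:
{"op": "drive_tool", "data": {"steps": [{"dx": 0,"dy": 0,"dz": -8,"rx": 0,"ry": 0,"rz": 0,"grip": 20},{"dx": 0,"dy": 0,"dz": -15,"rx": 0,"ry": 0,"rz": 0,"grip": 20},{"dx": 0,"dy": 0,"dz": -20,"rx": 0,"ry": 0,"rz": 0,"grip": 20},{"dx": 0,"dy": 0,"dz": -20,"rx": 0,"ry": 0,"rz": 0,"grip": 20},{"dx": 0,"dy": 0,"dz": -20,"rx": 0,"ry": 0,"rz": 0,"grip": 20},{"dx": 0,"dy": 0,"dz": -20,"rx": 0,"ry": 0,"rz": 0,"grip": 20}]}}

```text
t: 8.0
tcp_pos: [0.4505, -0.1896, 0.2509]
tool_rot: [[0.999, 0.042, -0.009], [0.042, -0.999, 0.0], [-0.009, -0.001, -1.0]]
ft_force: [0.7, 0.7, -3.5]
width: 0.0304
```

```bash
python3 - <<'E'
from h import *
s=bot.snapshot("scene");save(s,"lift.png")
plan([(.46,-.45,.26,-87,10),(.46,-.45,.068,-87,8)])
E
```

```text
d -0.2 26.0 -0.7  r 0.00 0.03 -0.06
d -0.3 26.0 -0.7  r 0.00 0.03 -0.06
d -0.3 26.0 -0.7  r 0.00 0.03 -0.06
d -0.3 26.0 -0.7  r 0.00 0.03 -0.06
d -0.3 26.0 -0.7  r 0.00 0.03 -0.06
d -0.4 26.0 -0.7  r 0.00 0.03 -0.06
d -0.4 26.0 -0.7  r 0.00 0.03 -0.06
d -0.4 26.0 -0.7  r 0.00 0.03 -0.06
d -0.5 26.0 -0.7  r 0.00 0.03 -0.06
d -0.5 26.0 -0.7  r 0.00 0.03 -0.06
d 0.0 0.0 24.0  r 0.00 0.00 0.00
d 0.0 0.0 24.0  r 0.00 0.00 0.00
d 0.0 0.0 24.0  r 0.00 0.00 0.00
d 0.0 0.0 24.0  r 0.00 0.00 0.00
d 0.0 0.0 24.0  r 0.00 0.00 0.00
d 0.0 0.0 24.0  r 0.00 0.00 0.00
d 0.0 0.0 24.0  r 0.00 0.00 0.00
d 0.0 0.0 24.0  r 0.00 0.00 0.00
```

View pics/lift.png

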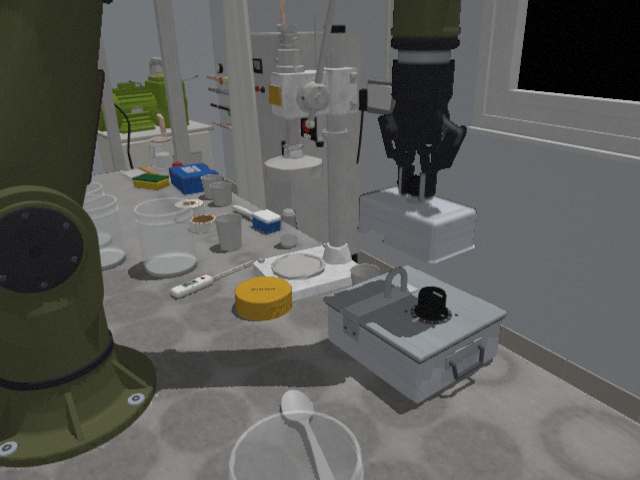

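Cover hangs level in the hand (415,222), the bare dial is at (433,303) and the shackle at (397,280). I now carry the cover right.

Call:
{"op": "drive_tool", "data": {"steps": [{"dx": 0,"dy": 15,"dz": 0,"rx": 0,"ry": 0.3,"rz": 0,"grip": 20},{"dx": 0,"dy": 26,"dz": 0,"rx": 0,"ry": 0.1,"rz": 0,"grip": 20},{"dx": 0,"dy": 28,"dz": 0,"rx": 0,"ry": 0.1,"rz": 0,"grip": 20},{"dx": 0,"dy": 28,"dz": 0,"rx": 0,"ry": 0,"rz": 0,"grip": 20},{"dx": 0,"dy": 28,"dz": 0,"rx": 0,"ry": 0,"rz": 0,"grip": 20},{"dx": 0,"dy": 28,"dz": 0,"rx": 0,"ry": 0,"rz": 0,"grip": 20},{"dx": 0,"dy": 28,"dz": 0,"rx": 0,"ry": 0,"rz": 0,"grip": 20},{"dx": 0,"dy": 28,"dz": 0,"rx": 0,"ry": 0,"rz": 0,"grip": 20},{"dx": 0,"dy": 28,"dz": 0,"rx": 0,"ry": 0,"rz": 0,"grip": 20},{"dx": 0,"dy": 14,"dz": 0,"rx": 0,"ry": 0,"rz": 0,"grip": 20}]}}

```text
t: 9.3
tcp_pos: [0.4552, -0.4549, 0.2425]
tool_rot: [[0.999, 0.04, -0.008], [0.04, -0.999, 0.005], [-0.007, -0.005, -1.0]]
ft_force: [0.5, 0.0, -3.4]
width: 0.0304
```

```bash
python3 - <<'E'
from h import *
plan([(.455,-.445,.068,-87,8)])
E
```

```text
d 0.2 -1.1 21.8  r -0.04 0.05 -0.09
d 0.2 -1.1 21.8  r -0.04 0.05 -0.09
d 0.2 -1.1 21.8  r -0.04 0.05 -0.09
d 0.1 -1.2 21.8  r -0.04 0.05 -0.09
d 0.1 -1.2 21.8  r -0.04 0.05 -0.09
d 0.1 -1.2 21.8  r -0.04 0.05 -0.09
d 0.1 -1.2 21.8  r -0.04 0.05 -0.09
d 0.1 -1.2 21.8  r -0.04 0.05 -0.09
```

Call:
{"op": "drive_tool", "data": {"steps": [{"dx": 0,"dy": -2,"dz": 20,"rx": -0.1,"ry": 0.2,"rz": 0,"grip": 20},{"dx": 0,"dy": -2,"dz": 25,"rx": -0.1,"ry": 0.2,"rz": 0,"grip": 20},{"dx": 0,"dy": -2,"dz": 25,"rx": -0.1,"ry": 0.1,"rz": 0,"grip": 20},{"dx": 0,"dy": -1,"dz": 25,"rx": 0,"ry": 0,"rz": 0,"grip": 20},{"dx": 0,"dy": 0,"dz": 25,"rx": 0,"ry": 0,"rz": 0,"grip": 20},{"dx": 0,"dy": 0,"dz": 20,"rx": 0,"ry": 0,"rz": 0,"grip": 20},{"dx": 0,"dy": 0,"dz": 10,"rx": 0,"ry": 0,"rz": 0,"grip": 20},{"dx": 0,"dy": 0,"dz": 0,"rx": 0,"ry": 0,"rz": 0,"grip": 20}]}}

```text
t: 10.3
tcp_pos: [0.4507, -0.4485, 0.0827]
tool_rot: [[0.999, 0.037, -0.004], [0.037, -0.999, 0.005], [-0.004, -0.005, -1.0]]
ft_force: [0.1, -0.3, -3.3]
width: 0.0303
```

Call:
{"op": "drive_tool", "data": {"steps": [{"dx": 0,"dy": 0,"dz": 10,"rx": -0.2,"ry": 0.1,"rz": 0,"grip": 20},{"dx": 0,"dy": 0,"dz": 6,"rx": -0.1,"ry": 0.1,"rz": 0,"grip": 20},{"dx": 0,"dy": 0,"dz": 3,"rx": 0,"ry": 0,"rz": 0,"grip": 20},{"dx": 0,"dy": 0,"dz": 2,"rx": 0,"ry": 0,"rz": 0,"grip": 20},{"dx": 0,"dy": 0,"dz": 2,"rx": 0,"ry": 0,"rz": 0,"grip": 20}]}}

```text
t: 10.92
tcp_pos: [0.4518, -0.4496, 0.0608]
tool_rot: [[0.999, 0.038, 0.004], [0.038, -0.999, -0.003], [0.003, 0.003, -1.0]]
ft_force: [-4.0, 4.8, 13.3]
width: 0.0308
```

Resting on the worktop (height 0.061, as expected; contact force 13 N). Release.

Call:
{"op": "drive_tool", "data": {"steps": [{"dx": 0,"dy": 0,"dz": -0.5,"rx": 0,"ry": 0,"rz": 0,"grip": 20},{"dx": 0,"dy": 0,"dz": 0,"rx": 0,"ry": 0,"rz": 0,"grip": 60},{"dx": 0,"dy": 0,"dz": 0,"rx": 0,"ry": 0,"rz": 0,"grip": 60},{"dx": 0,"dy": 0,"dz": 0,"rx": 0,"ry": 0,"rz": 0,"grip": 60},{"dx": 0,"dy": 0,"dz": -15,"rx": 0,"ry": 0,"rz": 0,"grip": 60},{"dx": 0,"dy": 0,"dz": -40,"rx": 0,"ry": 0,"rz": 0,"grip": 85},{"dx": 0,"dy": 0,"dz": -50,"rx": 0,"ry": 0,"rz": 0,"grip": 85},{"dx": 0,"dy": 0,"dz": -50,"rx": 0,"ry": 0,"rz": 0,"grip": 85}]}}

```text
t: 11.92
tcp_pos: [0.4503, -0.4486, 0.2211]
tool_rot: [[0.999, 0.037, 0.001], [0.037, -0.999, -0.002], [0.0, 0.002, -1.0]]
ft_force: [0.8, 0.1, -0.1]
width: 0.085
```

```bash
python3 - <<'E'
from h import *
print(bot.get_state()["joints"])
plan([(.385,-.227,.30,-20,8)])
E
```

```text
[ 23.7682572   33.42212542  32.95213191  85.59867819 -19.03212584
  66.53186405 -27.92022285]
d -7.1 -28.0 -9.9  r 0.01 0.00 -8.49
d -2.9 -28.7 -9.9  r 0.01 0.00 -8.49
d 1.3 -28.8 -9.9  r 0.01 0.00 -8.49
d 5.6 -28.3 -9.9  r 0.01 0.00 -8.49
d 9.7 -27.2 -9.9  r 0.01 0.00 -8.49
d 13.6 -25.5 -9.9  r 0.01 0.00 -8.49
d 17.2 -23.2 -9.9  r 0.01 0.00 -8.49
d 20.4 -20.4 -9.9  r 0.01 0.00 -8.49
```

Call:
{"op": "drive_tool", "data": {"steps": [{"dx": -6,"dy": -28,"dz": -10,"rx": 0,"ry": 0,"rz": -8.5,"grip": 85},{"dx": -2,"dy": -29,"dz": -10,"rx": 0,"ry": 0,"rz": -8.5,"grip": 85},{"dx": 3,"dy": -29,"dz": -10,"rx": 0,"ry": 0,"rz": -8.5,"grip": 85},{"dx": 7,"dy": -28,"dz": -10,"rx": 0,"ry": 0,"rz": -8.5,"grip": 85},{"dx": 12,"dy": -26,"dz": -10,"rx": 0,"ry": 0,"rz": -8.5,"grip": 85},{"dx": 16,"dy": -24,"dz": -10,"rx": 0,"ry": 0,"rz": -8.5,"grip": 85},{"dx": 19,"dy": -20,"dz": -10,"rx": 0,"ry": 0,"rz": -8.5,"grip": 85},{"dx": 21,"dy": -14,"dz": 0,"rx": 0,"ry": 0,"rz": -8.5,"grip": 85},{"dx": 0,"dy": 0,"dz": 0,"rx": 0,"ry": 0,"rz": 0,"grip": 85}]}}

```text
t: 13.05
tcp_pos: [0.398, -0.2256, 0.3064]
tool_rot: [[0.309, 0.951, 0.017], [0.951, -0.309, -0.016], [-0.01, 0.021, -1.0]]
ft_force: [-0.0, 0.2, 0.1]
width: 0.0851
```

```bash
python3 - <<'E'
from h import *
np.set_printoptions(precision=4,suppress=True)
st=bot.get_state(); s=bot.snapshot("wrist");save(s,"w2.png");W=cloud(s,st)
print(st["joints"],st["tcp_pos"])
for z0,z1,nm in((.080,.0865,"lid"),(.115,.124,"dialtop"),(.118,.14,"shk")):
    m=(abs(W[...,0]-.45)<.17)&(abs(W[...,1]+.19)<.2)&(W[...,2]>z0)&(W[...,2]<z1)
    m&= (W[...,1]<-.19) if nm=="dialtop" else (W[...,1]>-.19) if nm=="shk" else True
    if m.sum()<10: print(nm,m.sum());continue
    print(nm,m.sum(),np.median(W[m],0),cv2.minAreaRect((W[m][:,:2]*1000).astype(np.float32)))
for n in("dial","index_bar","dial_grip","shackle_crown"): 
    for r in bot.find_in(s,n)[:2]: print(n,r,px2w(s,*r["xy"],st))
# rectified lid view: world map, x up, y left, 0.5mm/px, centre dial
g=.09+0*W[...,0]
cx,cy=.4548,-.227;N=280
V,U=np.mgrid[:N,:N]; X=cx+(N/2-V)*.0004; Y=cy-(U-N/2)*.0004
M=np.linalg.inv(T(st)@s["T_tool_cam"])
for z,nm in((.12,"rtop"),(.088,"rlid")):
    P=np.stack([X,Y,0*X+z,0*X+1],-1)@M.T; d=-P[...,2]
    u=s["cx"]+s["fx"]*P[...,0]/d; v=s["cy"]-s["fy"]*P[...,1]/d
    cv2.imwrite(f"pics/{nm}.png",cv2.remap(s["img"][...,::-1].copy(),u.astype(np.float32),v.astype(np.float32),cv2.INTER_CUBIC))
a=np.hstack([cv2.imread("pics/rtop.png"),cv2.imread("pics/rlid.png")]);cv2.imwrite("pics/dial.png",cv2.resize(a,(800,400)))
E
```

```text
[ 11.6553  10.0124  17.6185 103.3664  -2.9303  65.8156  12.1554] [ 0.398  -0.2256  0.3064]
lid 31190 [ 0.4654 -0.1807  0.0849] ((453.0579833984375, -190.3045654296875), (192.71876525878906, 201.95925903320312), 3.0491228103637695)
dialtop 1226 [ 0.4552 -0.2253  0.1199] ((455.1022644042969, -226.04019165039062), (38.207698822021484, 37.185340881347656), 52.92515182495117)
shk 515 [ 0.451  -0.1544  0.1273] ((451.7286682128906, -154.56777954101562), (38.974571228027344, 9.929485321044922), 2.8970186710357666)
dial {'xy': [371.5, 186.7], 'conf': 0.58} [ 0.4546 -0.219   0.1202]
index_bar {'xy': [356.7, 144.4], 'conf': 0.59} [ 0.4554 -0.1816  0.0849]
dial_grip {'xy': [371.4, 187.5], 'conf': 0.75} [ 0.4543 -0.2198  0.12  ]
shackle_crown {'xy': [346.4, 118.0], 'conf': 0.61} [ 0.4487 -0.1535  0.1301]
```

View pics/dial.png

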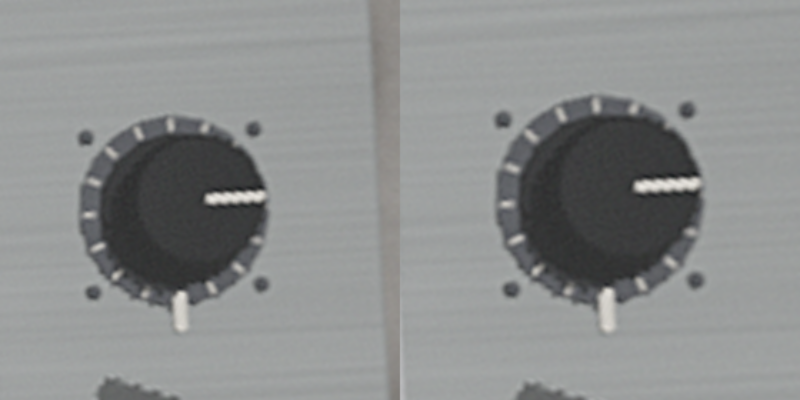

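View pics/w2.png

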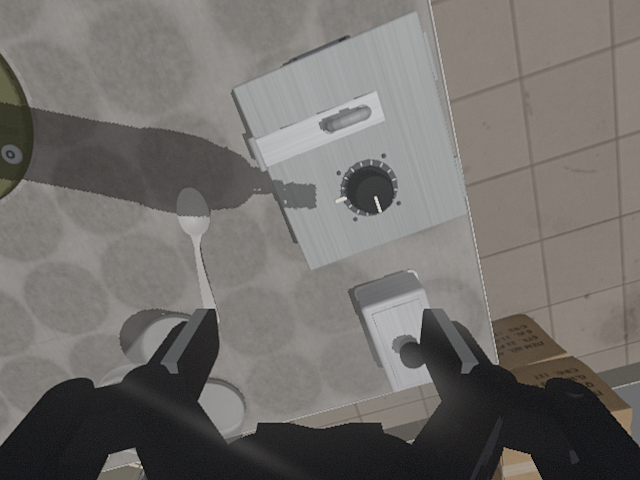

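Pointer stands to the right (tip at 265,195), bar at the bottom (181,310): the dial is about 90° anticlockwise of the bar. The cover stands upright on the worktop. Dial axis is about (0.455, -0.2265). Next I approach it.

```bash
python3 - <<'E'
from h import *
plan([(.455,-.2265,.20,-18,4)])
E
```

```text
d 5.1 12.9 26.5  r 0.28 0.16 -0.08
d 5.0 13.0 26.5  r 0.28 0.16 -0.08
d 4.9 13.1 26.4  r 0.28 0.16 -0.08
d 4.8 13.3 26.4  r 0.28 0.16 -0.08
```

Call:
{"op": "drive_tool", "data": {"steps": [{"dx": 5,"dy": 13,"dz": 26,"rx": 0.3,"ry": 0.2,"rz": 0,"grip": 85},{"dx": 5,"dy": 13,"dz": 26,"rx": 0.3,"ry": 0.2,"rz": 0,"grip": 85},{"dx": 5,"dy": 13,"dz": 26,"rx": 0.3,"ry": 0.2,"rz": 0,"grip": 85},{"dx": 5,"dy": 13,"dz": 26,"rx": 0.3,"ry": 0.1,"rz": 0,"grip": 85},{"dx": 0,"dy": 0,"dz": 0,"rx": 0,"ry": 0,"rz": 0,"grip": 85}]}}

```text
t: 13.92
tcp_pos: [0.4564, -0.2309, 0.1984]
tool_rot: [[0.324, 0.946, -0.003], [0.946, -0.324, -0.0], [-0.001, -0.002, -1.0]]
ft_force: [-0.9, 0.4, -0.5]
width: 0.0849
```

```bash
python3 - <<'E'
from h import *
plan([(.455,-.2265,.12,-18,4)])
E
```

```text
d 0.9 -0.6 19.6  r -0.03 0.02 -0.23
d 0.9 -0.6 19.6  r -0.03 0.02 -0.23
d 0.9 -0.6 19.6  r -0.03 0.02 -0.23
d 0.9 -0.7 19.6  r -0.03 0.02 -0.23
```

Call:
{"op": "drive_tool", "data": {"steps": [{"dx": 1,"dy": -0.6,"dz": 20,"rx": 0,"ry": 0,"rz": 0,"grip": 85},{"dx": 1,"dy": -0.6,"dz": 20,"rx": 0,"ry": 0,"rz": 0,"grip": 85},{"dx": 1,"dy": -0.6,"dz": 20,"rx": 0,"ry": 0,"rz": 0,"grip": 85},{"dx": 1,"dy": 0,"dz": 15,"rx": 0,"ry": 0,"rz": 0,"grip": 85},{"dx": 0,"dy": 0,"dz": 0,"rx": 0,"ry": 0,"rz": 0,"grip": 85}]}}

```text
t: 14.55
tcp_pos: [0.455, -0.2313, 0.1264]
tool_rot: [[0.332, 0.943, 0.001], [0.943, -0.332, -0.005], [-0.004, 0.002, -1.0]]
ft_force: [0.1, -0.3, 0.8]
width: 0.0852
```

```bash
python3 - <<'E'
from h import *
plan([(.455,-.2265,.094,-18,1)])
E
```

```text
d 4.6 -1.7 32.4  r 0.13 0.23 -1.37
```

Call:
{"op": "drive_tool", "data": {"steps": [{"dx": 4,"dy": -1.5,"dz": 12,"rx": 0,"ry": 0.2,"rz": 0,"grip": 85},{"dx": 2,"dy": -1,"dz": 10,"rx": 0,"ry": 0,"rz": 0,"grip": 85},{"dx": 1,"dy": 0,"dz": 6,"rx": 0,"ry": 0,"rz": 0,"grip": 85},{"dx": 0,"dy": 0,"dz": 2,"rx": 0,"ry": 0,"rz": 0,"grip": 85}]}}

```text
t: 15.05
tcp_pos: [0.4558, -0.2245, 0.0968]
tool_rot: [[0.333, 0.943, 0.005], [0.943, -0.333, -0.002], [-0.001, 0.006, -1.0]]
ft_force: [-0.1, 0.7, 0.7]
width: 0.0851
```

Call:
{"op": "drive_tool", "data": {"steps": [{"dx": -1.5,"dy": 0,"dz": 1.5,"rx": -0.3,"ry": -0.1,"rz": 0,"grip": 85},{"dx": 0,"dy": 0,"dz": 0,"rx": 0,"ry": 0,"rz": 0,"grip": 30},{"dx": 0,"dy": 0,"dz": 0,"rx": 0,"ry": 0,"rz": 0,"grip": 30},{"dx": 0,"dy": 0,"dz": 0,"rx": 0,"ry": 0,"rz": 0,"grip": 30},{"dx": 0,"dy": 0,"dz": 0,"rx": 0,"ry": 0,"rz": 0,"grip": 30},{"dx": 0,"dy": 0,"dz": 0,"rx": 0,"ry": 0,"rz": 0,"grip": 30}], "force": 40}}

```text
t: 15.8
tcp_pos: [0.4564, -0.2266, 0.096]
tool_rot: [[0.333, 0.943, 0.012], [0.943, -0.333, -0.007], [-0.003, 0.014, -1.0]]
ft_force: [1.0, 0.3, -1.2]
width: 0.0358
```

Call:
{"op": "drive_tool", "data": {"steps": [{"dx": 0,"dy": 0,"dz": 0,"rx": 0.3,"ry": 0.3,"rz": 8,"grip": 30},{"dx": 0,"dy": 0,"dz": 0,"rx": 0.3,"ry": 0.2,"rz": 8,"grip": 30},{"dx": 0,"dy": 0,"dz": 0,"rx": 0,"ry": 0,"rz": 8,"grip": 30},{"dx": 0,"dy": 0,"dz": 0,"rx": 0,"ry": 0,"rz": 8,"grip": 30},{"dx": 0,"dy": 0,"dz": 0,"rx": 0,"ry": 0,"rz": 8,"grip": 30}]}}

```text
t: 16.42
tcp_pos: [0.4572, -0.2273, 0.0961]
tool_rot: [[0.87, 0.493, 0.008], [0.493, -0.87, 0.004], [0.009, 0.001, -1.0]]
ft_force: [-0.2, -1.1, -1.2]
width: 0.0359
```

```bash
python3 - <<'E'
from h import *
st=bot.get_state();print(st["moment"],st["ft_force"],st["tcp_pos"],st["joints"]);print(np.degrees(np.arctan2(st["tool_rot"][1][1],st["tool_rot"][0][1])))
plan([(.455,-.2265,.096,-60,1)])
E
```

```text
[-0.52550033 -0.04308696 -0.00232836] [-0.22882546 -1.05142129 -1.19434426] [ 0.45718152 -0.22734287  0.09605761] [  6.72375529  30.23599092  25.68386092 113.86240734 -20.53526467
  39.96943513 -15.20366603]
-60.44205159518571
d -1.5 -1.8 0.0  r 0.03 -0.51 -0.44
```

Call:
{"op": "drive_tool", "data": {"steps": [{"dx": -0.7,"dy": -0.7,"dz": 0,"rx": 0,"ry": -0.4,"rz": 8,"grip": 30},{"dx": 0,"dy": 0,"dz": 0,"rx": 0,"ry": 0,"rz": 8,"grip": 30},{"dx": 0,"dy": 0,"dz": 0,"rx": 0,"ry": 0,"rz": 8,"grip": 30},{"dx": 0,"dy": 0,"dz": 0,"rx": 0,"ry": 0,"rz": 8,"grip": 30},{"dx": 0,"dy": 0,"dz": 0,"rx": 0,"ry": 0,"rz": 6,"grip": 30}]}}

```text
t: 17.05
tcp_pos: [0.4572, -0.2283, 0.096]
tool_rot: [[0.986, -0.167, 0.003], [-0.167, -0.986, -0.003], [0.003, 0.002, -1.0]]
ft_force: [0.3, -0.8, -1.7]
width: 0.0357
```

```bash
cat >>h.py <<'E'
def ang():
    st=bot.get_state();print("yaw %.1f"%np.degrees(np.arctan2(st["tool_rot"][1][1],st["tool_rot"][0][1])),"M",st["moment"].round(2),"F",st["ft_force"].round(1),"p",st["tcp_pos"].round(4),st["joints"].round(1),st["width"])
E
python3 - <<'E'
from h import *
ang();plan([(.455,-.2265,.096,-109,1)])
E
```

```text
yaw -99.6 M [-0.32  0.15 -0.02] F [ 0.3 -0.8 -1.7] p [ 0.4572 -0.2283  0.096 ] [ -0.9  33.   37.7 113.8 -29.3  42.7 -45.1] 0.0357390881115123
d -2.5 -1.4 0.0  r 0.12 -0.20 9.40
```

Call:
{"op": "drive_tool", "data": {"steps": [{"dx": -0.5,"dy": 0,"dz": 0,"rx": 0,"ry": 0,"rz": 5,"grip": 30},{"dx": 0,"dy": 0,"dz": 0,"rx": 0,"ry": 0,"rz": 4,"grip": 30},{"dx": 0,"dy": 0,"dz": 0,"rx": 0,"ry": 0,"rz": 2,"grip": 30},{"dx": 0,"dy": 0,"dz": 0,"rx": 0,"ry": 0,"rz": 0,"grip": 30}]}}

```text
t: 17.55
tcp_pos: [0.4571, -0.2286, 0.096]
tool_rot: [[0.934, -0.358, 0.003], [-0.358, -0.934, -0.004], [0.004, 0.003, -1.0]]
ft_force: [-0.4, -0.8, 0.1]
width: 0.0358
```

```bash
python3 - <<'E'
from h import *
ang()
E
```

```text
yaw -111.0 M [-0.2   0.14 -0.04] F [-0.4 -0.8  0.1] p [ 0.4571 -0.2286  0.096 ] [ -2.8  33.9  41.1 113.9 -32.   43.6 -53.7] 0.03581883006496542
```

Call:
{"op": "drive_tool", "data": {"steps": [{"dx": 0,"dy": 0,"dz": 0,"rx": 0,"ry": 0,"rz": 3,"grip": 30}]}}

```text
t: 17.68
tcp_pos: [0.4571, -0.2287, 0.096]
tool_rot: [[0.914, -0.406, 0.003], [-0.406, -0.914, -0.004], [0.005, 0.003, -1.0]]
ft_force: [0.1, 0.0, 0.8]
width: 0.0354
```

```bash
python3 - <<'E'
from h import *
ang()
E
```

```text
yaw -113.9 M [-0.3   0.19  0.04] F [0.1 0.  0.8] p [ 0.4571 -0.2287  0.096 ] [ -3.3  34.2  42.  113.9 -32.6  43.9 -55.9] 0.03544604737933899
```

Call:
{"op": "drive_tool", "data": {"steps": [{"dx": 0,"dy": 0,"dz": 0,"rx": 0,"ry": 0,"rz": 3,"grip": 30}]}}

```text
t: 17.8
tcp_pos: [0.457, -0.2287, 0.096]
tool_rot: [[0.892, -0.453, 0.003], [-0.453, -0.892, -0.004], [0.005, 0.002, -1.0]]
ft_force: [-0.3, -0.9, -0.0]
width: 0.0354
```

```bash
python3 - <<'E'
from h import *
ang()
E
```

```text
yaw -116.9 M [-0.31  0.21  0.25] F [-0.3 -0.9 -0. ] p [ 0.457  -0.2287  0.096 ] [ -3.8  34.5  42.9 113.9 -33.3  44.2 -58.2] 0.03543301584221907
```

Resistance has risen (0.25 N m), consistent with the bolt holding. I let go and look.

Call:
{"op": "drive_tool", "data": {"steps": [{"dx": 0,"dy": 0,"dz": 0,"rx": 0,"ry": 0,"rz": -2,"grip": 30},{"dx": 0,"dy": 0,"dz": 0,"rx": 0,"ry": 0,"rz": 0,"grip": 62},{"dx": 0,"dy": 0,"dz": 0,"rx": 0,"ry": 0,"rz": 0,"grip": 62},{"dx": 0,"dy": 0,"dz": -10,"rx": 0,"ry": 0,"rz": 0,"grip": 62},{"dx": 0,"dy": 0,"dz": -30,"rx": 0,"ry": 0,"rz": 0,"grip": 62},{"dx": -10,"dy": 0,"dz": -50,"rx": 0,"ry": 0,"rz": -8,"grip": 62},{"dx": -30,"dy": 0,"dz": -50,"rx": 0,"ry": 0,"rz": -8,"grip": 62},{"dx": -30,"dy": 0,"dz": -40,"rx": 0,"ry": 0,"rz": -8,"grip": 62},{"dx": 0,"dy": 0,"dz": 0,"rx": 0,"ry": 0,"rz": 0,"grip": 62}]}}

```text
t: 18.92
tcp_pos: [0.3867, -0.2117, 0.2838]
tool_rot: [[1.0, 0.002, 0.004], [0.002, -1.0, -0.005], [0.004, 0.005, -1.0]]
ft_force: [1.0, -0.4, -1.1]
width: 0.0618
```

```bash
python3 - <<'E'
from h import *
np.set_printoptions(precision=4,suppress=True)
ang()
st=bot.get_state(); s=bot.snapshot("wrist");W=cloud(s,st)
for z0,z1,nm in((.080,.0865,"lid"),(.115,.124,"dialtop"),(.118,.14,"shk")):
    m=(abs(W[...,0]-.45)<.17)&(abs(W[...,1]+.19)<.2)&(W[...,2]>z0)&(W[...,2]<z1)
    m&= (W[...,1]<-.19) if nm=="dialtop" else (W[...,1]>-.19) if nm=="shk" else True
    if m.sum()<10: print(nm,m.sum());continue
    print(nm,m.sum(),np.median(W[m],0),cv2.minAreaRect((W[m][:,:2]*1000).astype(np.float32)))
cx,cy=.453,-.2;N=350
V,U=np.mgrid[:N,:N]; X=cx+(N/2-V)*.0004; Y=cy-(U-N/2)*.0004
M=np.linalg.inv(T(st)@s["T_tool_cam"]); o=[]
for z in(.12,.088):
    P=np.stack([X,Y,0*X+z,0*X+1],-1)@M.T; d=-P[...,2]
    u=s["cx"]+s["fx"]*P[...,0]/d; v=s["cy"]-s["fy"]*P[...,1]/d
    o.append(cv2.remap(s["img"][...,::-1].copy(),u.astype(np.float32),v.astype(np.float32),cv2.INTER_CUBIC))
cv2.imwrite("pics/dial2.png",cv2.resize(np.hstack(o),(800,400)))
E
```

```text
yaw -89.9 M [ 0.01 -0.   -0.02] F [ 1.  -0.4 -1.1] p [ 0.3867 -0.2117  0.2838] [-12.8  13.3  48.3 107.3 -10.9  63.8 -50.4] 0.06184874601000522
lid 37357 [ 0.4774 -0.1931  0.0849] ((453.3208923339844, -191.219482421875), (192.011474609375, 202.4793243408203), 2.9373483657836914)
dialtop 1607 [ 0.4559 -0.2269  0.1199] ((455.4026184082031, -227.1444549560547), (37.30397033691406, 37.10770034790039), 0.5137729644775391)
shk 567 [ 0.453  -0.1561  0.1272] ((451.66351318359375, -155.32196044921875), (39.71641540527344, 10.035035133361816), 3.0257139205932617)
```

View pics/dial2.png

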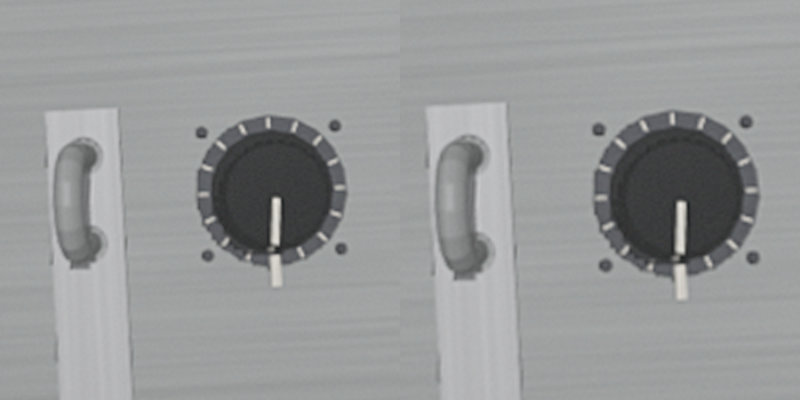

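Pointer (276,225) is in line with the index bar (277,270). Shackle is upright at about (0.4517, -0.1555), yaw 3°. Next I go to it.

```bash
python3 - <<'E'
from h import *
plan([(.4515,-.1555,.18,-87,4)])
E
```

```text
d 16.0 -13.9 25.6  r 0.06 -0.03 -0.72
d 16.2 -13.7 25.6  r 0.06 -0.03 -0.72
d 16.4 -13.5 25.6  r 0.06 -0.03 -0.72
d 16.5 -13.2 25.6  r 0.06 -0.03 -0.72
```

Call:
{"op": "drive_tool", "data": {"steps": [{"dx": 16,"dy": -14,"dz": 26,"rx": 0,"ry": 0,"rz": -0.7,"grip": 40},{"dx": 16,"dy": -14,"dz": 26,"rx": 0,"ry": 0,"rz": -0.7,"grip": 40},{"dx": 16,"dy": -14,"dz": 26,"rx": 0,"ry": 0,"rz": -0.7,"grip": 40},{"dx": 16,"dy": -13,"dz": 26,"rx": 0,"ry": 0,"rz": -0.7,"grip": 40},{"dx": 0,"dy": 0,"dz": 0,"rx": 0,"ry": 0,"rz": 0,"grip": 40},{"dx": 0,"dy": 0,"dz": 0,"rx": 0,"ry": 0,"rz": 0,"grip": 40}]}}

```text
t: 19.73
tcp_pos: [0.453, -0.1534, 0.171]
tool_rot: [[0.999, 0.044, -0.004], [0.044, -0.999, -0.005], [-0.005, 0.005, -1.0]]
ft_force: [-0.1, -0.9, 0.3]
width: 0.0399
```

```bash
python3 - <<'E'
from h import *
plan([(.4515,-.1555,.13,-87,3)])
E
```

```text
d -0.5 0.6 13.7  r 0.09 0.09 -0.16
d -0.5 0.6 13.7  r 0.09 0.09 -0.16
d -0.5 0.6 13.7  r 0.09 0.09 -0.16
```

Call:
{"op": "drive_tool", "data": {"steps": [{"dx": -1,"dy": 1.5,"dz": 14,"rx": 0.2,"ry": 0.2,"rz": 0,"grip": 40},{"dx": -0.5,"dy": 0.6,"dz": 14,"rx": 0.1,"ry": 0.1,"rz": 0.3,"grip": 40},{"dx": 0,"dy": 0,"dz": 14,"rx": 0,"ry": 0,"rz": 0,"grip": 40},{"dx": 0,"dy": 0,"dz": 10,"rx": 0,"ry": 0,"rz": 0,"grip": 40},{"dx": 0,"dy": 0,"dz": 2,"rx": 0,"ry": 0,"rz": 0,"grip": 40}]}}

```text
t: 20.35
tcp_pos: [0.4507, -0.1577, 0.1148]
tool_rot: [[0.999, 0.034, 0.003], [0.034, -0.999, 0.0], [0.003, -0.0, -1.0]]
ft_force: [0.1, -0.9, -0.7]
width: 0.0402
```

```bash
python3 - <<'E'
from h import *
ang();plan([(.4515,-.1555,.107,-87,1)])
E
```

```text
yaw -88.0 M [0.   0.03 0.02] F [ 0.1 -0.9 -0.7] p [ 0.4507 -0.1577  0.1148] [ -9.1  28.6  37.5 117.3 -25.9  42.2 -43.4] 0.04023730164398842
d 0.8 -2.2 7.8  r -0.02 -0.18 -1.04
```

Call:
{"op": "drive_tool", "data": {"steps": [{"dx": 0.8,"dy": -2,"dz": 5,"rx": 0,"ry": -0.2,"rz": -1,"grip": 40},{"dx": 0,"dy": 0,"dz": 3,"rx": 0,"ry": 0,"rz": 0,"grip": 40},{"dx": 0,"dy": 0,"dz": 0,"rx": 0,"ry": 0,"rz": 0,"grip": 40}]}}

```text
t: 20.72
tcp_pos: [0.452, -0.1556, 0.1065]
tool_rot: [[0.999, 0.053, -0.0], [0.053, -0.999, 0.0], [-0.0, -0.0, -1.0]]
ft_force: [-0.1, 0.1, 0.2]
width: 0.0398
```

```bash
python3 - <<'E'
from h import *
ang();plan([(.4515,-.1555,.107,-87,1)])
E
```

```text
yaw -86.9 M [-0.04 -0.03 -0.07] F [-0.1  0.1  0.2] p [ 0.452  -0.1556  0.1065] [ -8.7  29.3  36.6 117.6 -26.3  41.2 -42.3] 0.03975242577761113
d -0.5 -0.1 -0.5  r -0.01 0.00 0.06
```

Well centred. Close and lift gently.

Call:
{"op": "drive_tool", "data": {"steps": [{"dx": 0,"dy": 0,"dz": 0,"rx": 0,"ry": 0,"rz": 0,"grip": 0},{"dx": 0,"dy": 0,"dz": 0,"rx": 0,"ry": 0,"rz": 0,"grip": 0},{"dx": 0,"dy": 0,"dz": 0,"rx": 0,"ry": 0,"rz": 0,"grip": 0},{"dx": 0,"dy": 0,"dz": 0,"rx": 0,"ry": 0,"rz": 0,"grip": 0},{"dx": 0,"dy": 0,"dz": 0,"rx": 0,"ry": 0,"rz": 0,"grip": 0},{"dx": 0,"dy": 0,"dz": -2,"rx": 0,"ry": 0,"rz": 0,"grip": 0},{"dx": 0,"dy": 0,"dz": -3,"rx": 0,"ry": 0,"rz": 0,"grip": 0}], "force": 60}}

```text
t: 21.6
tcp_pos: [0.4519, -0.1555, 0.112]
tool_rot: [[0.999, 0.053, 0.0], [0.053, -0.999, 0.0], [0.0, -0.0, -1.0]]
ft_force: [-0.9, -0.6, -1.2]
width: 0.0084
```

```bash
python3 - <<'E'
from h import *
ang()
E
```

```text
yaw -86.9 M [0.06 0.02 0.02] F [-0.9 -0.6 -1.2] p [ 0.4519 -0.1555  0.112 ] [ -9.1  28.9  37.1 117.3 -25.8  41.9 -42.8] 0.008358631083337172
```

Call:
{"op": "drive_tool", "data": {"steps": [{"dx": 0,"dy": 0,"dz": -5,"rx": 0,"ry": 0,"rz": 0,"grip": 0},{"dx": 0,"dy": 0,"dz": -5,"rx": 0,"ry": 0,"rz": 0,"grip": 0},{"dx": 0,"dy": 0,"dz": -5,"rx": 0,"ry": 0,"rz": 0,"grip": 0}]}}

```text
t: 21.98
tcp_pos: [0.4519, -0.1555, 0.1281]
tool_rot: [[0.999, 0.053, 0.0], [0.053, -0.999, 0.0], [0.0, -0.0, -1.0]]
ft_force: [-0.8, 0.1, -1.2]
width: 0.0081
```

```bash
python3 - <<'E'
from h import *
ang();plan([(.452,-.1556,.17,-87,1)])
E
```

```text
yaw -87.0 M [ 0.03  0.03 -0.  ] F [-0.8  0.1 -1.2] p [ 0.4519 -0.1555  0.1281] [-10.2  27.6  38.3 116.2 -24.4  44.2 -44.1] 0.008146896250442806
d 0.1 0.1 -41.9  r -0.01 -0.01 0.05
```

Call:
{"op": "drive_tool", "data": {"steps": [{"dx": 0,"dy": 0,"dz": -6,"rx": 0,"ry": 0,"rz": 0,"grip": 0},{"dx": 0,"dy": 0,"dz": -6,"rx": 0,"ry": 0,"rz": 0,"grip": 0},{"dx": 0,"dy": 0,"dz": -6,"rx": 0,"ry": 0,"rz": 0,"grip": 0},{"dx": 0,"dy": 0,"dz": -8,"rx": 0,"ry": 0,"rz": 0,"grip": 0},{"dx": 0,"dy": 0,"dz": -15,"rx": 0,"ry": 0,"rz": 0,"grip": 0},{"dx": 0,"dy": 0,"dz": -25,"rx": 0,"ry": 0,"rz": 0,"grip": 0},{"dx": 0,"dy": 0,"dz": -30,"rx": 0,"ry": 0,"rz": 0,"grip": 0},{"dx": 0,"dy": 0,"dz": -25,"rx": 0,"ry": 0,"rz": 0,"grip": 0},{"dx": 0,"dy": 0,"dz": -15,"rx": 0,"ry": 0,"rz": 0,"grip": 0},{"dx": 0,"dy": 0,"dz": -6,"rx": 0,"ry": 0,"rz": 0,"grip": 0}]}}

```text
t: 23.22
tcp_pos: [0.4511, -0.1564, 0.2803]
tool_rot: [[0.999, 0.051, 0.002], [0.051, -0.999, -0.001], [0.002, 0.001, -1.0]]
ft_force: [0.1, 0.5, -1.9]
width: 0.0078
```

Call:
{"op": "drive_tool", "data": {"steps": [{"dx": 0,"dy": 0,"dz": 0,"rx": 0,"ry": 0,"rz": 0,"grip": 0},{"dx": 0,"dy": 0,"dz": 0,"rx": 0,"ry": 0,"rz": 0,"grip": 0},{"dx": 0,"dy": 0,"dz": 0,"rx": 0,"ry": 0,"rz": 0,"grip": 0},{"dx": 0,"dy": 0,"dz": 0,"rx": 0,"ry": 0,"rz": 0,"grip": 0}]}}

```text
t: 23.72
tcp_pos: [0.4503, -0.1561, 0.2794]
tool_rot: [[0.999, 0.051, -0.0], [0.051, -0.999, -0.0], [-0.0, 0.0, -1.0]]
ft_force: [-0.2, -0.2, -2.1]
width: 0.0082
```

```bash
python3 - <<'E'
from h import *
ang();a=bot.snapshot("scene");b=bot.snapshot("top");W=cloud(a)
save(a,"end_s.png");save(b,"end_t.png")
i=np.hstack([a["img"][100:440,230:630],b["img"][120:460,180:580]])[...,::-1]
cv2.imwrite("pics/end.png",i);print(i.shape)
for n in("shackle","shackle_crown","portion_cup","thermometer"):
    for r in bot.find_in(a,n)[:1]: print(n,r,px2w(a,*r["xy"]))
E
```

```text
yaw -87.1 M [-0.    0.01  0.01] F [-0.2 -0.2 -2.1] p [ 0.4503 -0.1561  0.2794] [-17.6  17.4  45.7 103.1 -13.6  65.1 -54.5] 0.00822153481296553
(340, 800, 3)
shackle {'xy': [389.7, 183.1], 'conf': 0.78} [ 0.4308871  -0.15992017  0.26534422]
shackle_crown {'xy': [394.2, 186.7], 'conf': 0.56} [ 1.67174852  1.21884667 -0.30204056]
portion_cup {'xy': [363.0, 273.3], 'conf': 0.94} [0.52461494 0.01518796 0.03015731]
thermometer {'xy': [192.9, 283.5], 'conf': 0.68} [0.2555275  0.19490766 0.01640742]
```

View pics/end.png

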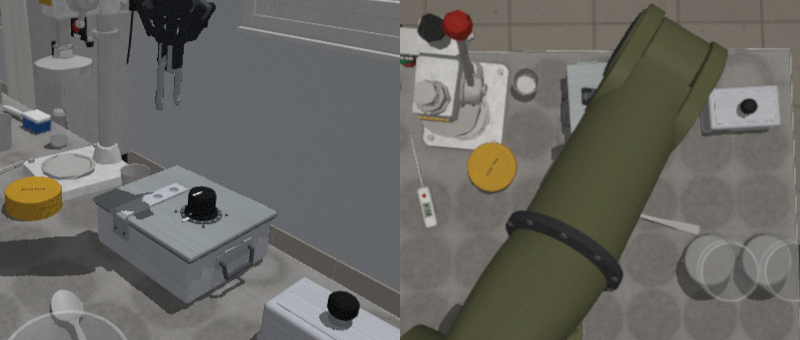

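The hasp is empty (two open bores at about 165,192 in the left half) and the shackle hangs legs down in the fingers (168,80). The cover is upright on the worktop at right, and the cup and thermometer are where they were. I hand it in.

```bash
python3 -c "
from h import *
ang();print(bot.job_done())"
```

```text
yaw -87.1 M [ 0.02  0.03 -0.03] F [ 0.4 -0.1 -1.3] p [ 0.4505 -0.1562  0.2798] [-17.6  17.4  45.7 103.1 -13.6  65.1 -54.5] 0.007925000645333889
the job is handed in; nothing more can be done
None
```

The coffer is unlocked and the job is handed in; no verdict was reported. The clock showed about 24 s of the 72 s allowed.

- **Cover:** I lifted it straight up by its knob and lowered it right way up onto the worktop at about (0.45, -0.45). It touched down with about 13 N at the expected height before I let go. My first grip on the knob was too high, so I regripped lower before lifting.
- **Dial:** I turned it about 90° clockwise until resistance rose to 0.25 N m. The camera then showed the pointer in line with the index bar.
- **Shackle:** I drew it straight up. It is held legs down and still, with its crown about 0.30 m above the worktop, roughly 21 cm above the lid. The wrist force matches its weight.

In the last picture the hasp was empty and the cover stood upright. The cup and thermometer were where they began, to within the measurement. One check failed: the detector's shackle-crown point in the last image gave a position far off in the background. I took the height from the measured tool position instead, and the detector's reading for the whole shackle (about 0.265 m high) agrees with it.

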